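Unlock and set the oil-decanting valve, and hold it

TASK

On the oil-decanting valve, draw the locking pin up out of its bore between the wheel spokes and park it upright in the notch of the pin rest, hung by its flange, and let go of it. Then turn the handwheel by its upright handle clockwise (seen from above) until it is closed against its stop, and open it again by exactly two full turns anticlockwise. Finish while still gripping the handle there, because the valve's spring creeps shut if it is let go; leave the bottle, jar and cup where they stand.

Things in the scene. Friction and masses are not known exactly. Their poses are not given: they have to be found in the camera images.
- valve: Stainless valve, bolted to the counter on a 110 mm square, 8 mm thick foot; about 170 mm tall with the wheel, a pipe stub on either side (its +y and -y, to 65 mm out, the +y one going on into a bent spout to 96 mm out; all below 85 mm height). Origin: centre of the foot's underside, on the wheel's upright axis; z up. The locking pin's lug is on its -x side.
- axis (a point): Point on the wheel's upright axis in the plane of its rim, 160 mm above the counter. The wheel is a dark steel ring, 110 mm across the rim's centreline, rim 12 mm thick, with three 9 mm spokes 120 degrees apart (the handle stands at the end of one); the hub's nut reaches 16 mm above this point. Axes as the valve's (does not turn).
- wheel (a joint): Wheel angle, rad: 0 = closed on a hard stop; grows anticlockwise from above as it opens; two turns = 12.566; far end 26; starts half to two thirds of a turn open. At value q the handle stands in direction q + 2.618 about the valve's z from its +x. Friction 0.08 N m plus a closing spring of 0.01 N m per rad: above about 8 rad it creeps shut unless held. The pin in its bore blocks the spokes.
- handle_grip (a point): Point to grip on the wheel's handle: on the axis of the black upright revolving handle, 16 mm in diameter, 50 mm long, 55 mm from the wheel's axis. 31 mm above the handle's lower end, 203 mm above the counter. The handle revolves freely on its own upright spindle, so it can be carried round the circle with the gripper's heading unchanged. It may be held anywhere along its length.
- handle: The same revolving handle; origin at the centre of its lower end, 12 mm above the rim's plane; z up; x and y spin with it.
- pin: Steel locking pin, about 80 g: shank 8 mm in diameter, 56 mm long, then a flange 26 mm in diameter, 4 mm thick, then a round grip 16 mm in diameter, 40 mm long (100 mm overall). Origin: centre of the foot; z along the pin to the grip. It starts upright on the bore's floor, 18 mm deep, passing up between two spokes, flange 12 mm above the rim's top. Raised 50 mm it is clear of the wheel.
- pin_flange (a point): Centre of the underside of the pin's flange, 56 mm above its foot.
- pin_grip (a point): Point to grip on the pin: on its axis 84 mm above its foot, 24 mm above the flange's top, 16 mm below the pin's top.
- bore (a point): Centre of the mouth of the pin's bore, 10 mm wide and 18 mm deep, in the valve's lug 140 mm above the counter, 32 mm from the wheel's axis towards the valve's -x.
- rest: Pin rest, fixed to the counter: a steel foot, a post on its +x side and a level plate 56 mm wide, 10 mm thick, its top 100 mm above the counter, free below. The plate has a notch 11 mm wide, 30 mm long, open to the rest's -x. Origin: on the counter, straight below the notch's seat.
- notch (a point): Seat in the notch, at the plate's top surface, 100 mm above the counter: 9.5 mm from the closed end and 20.5 mm from the open end, midway across. Axes as the rest's: -x points out of the notch's mouth. The pin is parked when its shank hangs through the notch here with its flange resting on the plate; it may come in from above or from the mouth.
- oil_bottle: Bystander: amber oil bottle with a white cap, 72 mm in diameter, 210 mm tall. Origin under its centre.
- spice_jar: Bystander: clear jar with a steel cap, 70 mm in diameter, 110 mm tall. Origin under its centre.
- steel_cup: Bystander: steel cup, 84 mm in diameter, 90 mm tall. Origin under its centre.

How it is judged:
By the outcome, as a careful person would: the job done as asked, in the order asked, and still so for the second after the job is handed in, while the arm keeps its last pose, push and grip.
It also fails if it takes over 72 s, if anything falls off the work surface, if the arm or the gripper's body presses on something with over 40 N, if the wrist force passes 120 N, or if a joint passes its speed limit or range.

ROBOT

A 6-joint arm with a two-finger parallel gripper is mounted at the origin on the work surface. World frame = base frame: x ahead of the robot, y to its left, z up, the work surface at z = 0. Lengths are in m, angles in rad, forces in N, time in s.
With the tool pointing down it reaches from about 0.35 to 0.875 m from the base axis. Payload 15.5 kg.
Tool frame: the origin (TCP) lies midway between the tips of the shut fingers; the grasp point (between the pads) lies 19 mm behind it (arm.grip_depth is the distance from the TCP to the grasp point, in m); z points along the fingers, y is the line along which they close (so a half turn about z gives the same grasp; the last joint's range is limited). The gripper opens to 85 mm and grips with 20 to 120 N. Pads are 22 mm wide; open, the fingers measure 114 mm over their backs; the gripper's body (76 mm by 85 mm) begins 54 mm behind the grasp point. The pads swing forward as they close: fully open they stand 13 mm farther back than shut.
Start: joints at [1.054, 0.494, 1.345, -0, 1.302, -0.096], TCP at [0.256, 0.57, 0.231] pointing down, gripper open.
Joint ranges: [-2.91, 2.91], [-0.82, 2.16], [0.22, 2.67], [-1.22, 4.37], [0.12, 2.79], [-3.08, 3.08]. Speed limits (rad/s): [1.89, 1.89, 2.57, 3.01, 3.01, 3.01].

INTERFACE

Orientations are given as a rotation vector (axis times angle).
In Python, from cell import arm gives the robot as it stands.
- The arm moves only by the tool send_rows, never from a script. Its argument "rows" is text: rows parted by semicolons, each of 5 numbers parted by spaces: the opening, from 0 (shut) to 1 (fully open), then the shift along the tool's x, y, z in units of 30 mm (1.0 is 30 mm), then the turn about the tool's z in units of 10 degrees (1.0 is 10 degrees). In form: jaw dx dy dz yaw; .... A call has 1 to 10 rows; each row shifts and turns the commanded pose from where the row before left it, along the tool's axes as they then stand; what a row does not reach is not made up. A row lasts 1/8 s, in which the tool goes at most 62.5 mm and 10.7 degrees, less where a joint would pass 70% of its speed; a pose out of reach is approached as far as the arm can. A call is refused whole if a number of a shift passes 1 or a number of a turn 1, either way. A call with a gripper value outside its range is refused whole. The fingers move at their own pace and stop on an object; "force" is the grip in N (left out, the last holds). Time passes only in rows, so rows that do not move let the fingers close. It gives the time, the measured TCP pose, the force, the opening and the grip force at its end, in the units of the state.
- arm.get_obs(): the state, without advancing time (a new reading comes with each control period).
- arm.get_image(name): name is "scene" or "top"; returns a dict with "frame" (400x640x3 uint8, red, green, blue), "fx", "fy", "cx", "cy" (pixels), "dist_coeffs" ([k1, k2, p1, p2, k3] as OpenCV has them; the pictures are not rectified), "view" (4x4, takes a point from world to camera coordinates). Camera axes: x right, y up, looking along -z (the intrinsics and any distortion apply to the point x, -y, -z); pixel columns grow to the right and rows downward; lengths in m; the calibration is good to about 2 mm. A picture is of the moment at which its call begins. There is no depth.
- arm.sign_off(): hands the job in; it is judged then, once.
The state is a dict: "t": time; "joint_pos": joint angles; "joint_velocities": joint speeds; "joint_torque": joint torques, N m; "eef_pos": TCP position; "tcp_rot": TCP orientation; "wrist_force": force on the tool from outside, world axes, zero at the start; "torque": the same for the moment, N m; "opening": opening from 0.0 (shut) to 1.0 (fully open); "gripper_force": force on a finger pad.
Only numpy, scipy, OpenCV 4.12 (cv2) and the standard library are available. Lean on these libraries where they do the work, as an engineer would, in place of code of your own. Each camera call takes 0.05 s, during which the arm holds its last target. There are 200 camera calls.

## Working session

There is one attempt and no reset: what is moved stays moved. The work goes in short steps, Python scripts to look and compute and a tool call to move; the robot and the scene stay as the last step left them, time stands still between calls to the robot, and variables do not carry over. Pictures are saved under pics/ and viewed, at most 10 in all, crops included, and the job is handed in when it is done.

Besides the shell and the picture viewer there is one more tool, called in YAML: its name, and indented under it one key for each argument. send_rows: Moves the arm, as the interface text tells. Its arguments: {"type":"object","properties":{"rows":{"type":"string"},"force":{"type":"number"}},"required":["rows"]}

```bash
mkdir -p pics; ls; python3 - <<'E'
from cell import arm
import cv2,numpy as np
o=arm.get_obs()
for k,v in o.items(): print(k,np.round(v,3))
for n in("scene","top"):
    d=arm.get_image(n); cv2.imwrite(f"pics/{n}0.png",d["frame"][...,::-1])
    print(n,{k:np.round(v,4).tolist() for k,v in d.items() if k!="frame"})
E
```

```text
pics
t 0.0
joint_pos [ 1.053  0.494  1.346 -0.     1.302 -0.096]
joint_velocities [-0.001 -0.     0.001 -0.002 -0.001  0.002]
joint_torque [-4.0000e-03 -8.8215e+01 -3.8387e+01 -0.0000e+00  1.0000e-02  0.0000e+00]
eef_pos [0.256 0.57  0.231]
tcp_rot [-6.580e-01 -3.072e+00  2.000e-03]
wrist_force [-0.42   0.576 -0.252]
torque [ 0.023  0.054 -0.055]
gripper_force 0.0
opening 0.998
scene {'fx': 363.0362, 'fy': 363.0362, 'cx': 315.8577, 'cy': 196.0263, 'dist_coeffs': [-0.0456, 0.0, 0.0, 0.0, 0.0], 'view': [[0.1798, 0.9836, -0.0118, -0.0767], [-0.6151, 0.1218, 0.7789, 0.2025], [0.7676, -0.1328, 0.627, -1.4945], [0.0, 0.0, 0.0, 1.0]]}
top {'fx': 372.2731, 'fy': 372.2731, 'cx': 319.6378, 'cy': 196.0678, 'dist_coeffs': [-0.0123, 0.0, 0.0, 0.0, 0.0], 'view': [[-0.0041, -1.0, 0.0001, -0.0141], [0.9865, -0.0041, 0.1636, -0.5156], [-0.1636, 0.0008, 0.9865, -1.2453], [0.0, 0.0, 0.0, 1.0]]}
```

View pics/scene0.png

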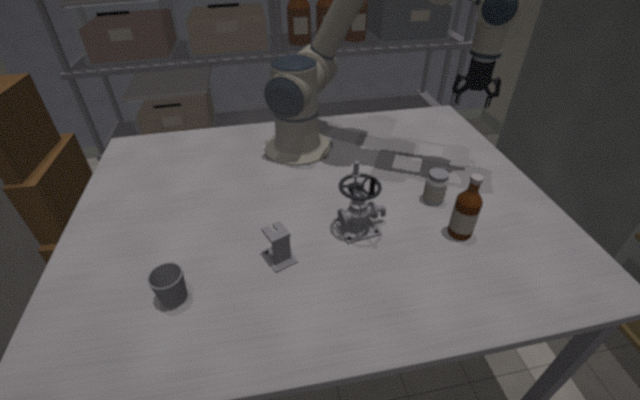

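View pics/top0.png

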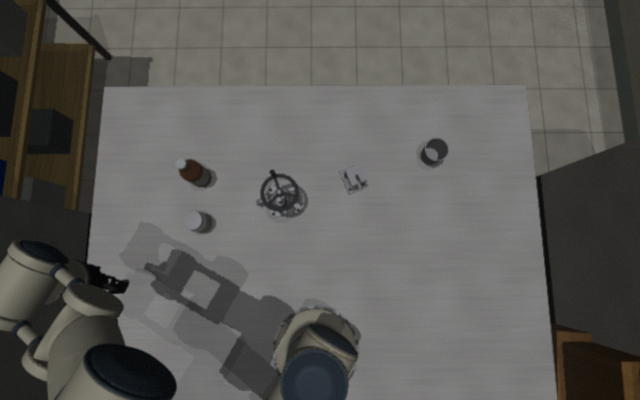

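The scene view shows the valve at about (358,200), the rest at (278,245), the cup at (168,285), and the jar and bottle at (436,187) and (465,210). In the top view the valve is at (280,192) and the rest at (352,180). I'll crop in closer.

```bash
python3 - <<'E'
import cv2
def crop(n,x0,y0,x1,y1,s,out):
    im=cv2.imread(f"pics/{n}0.png")[y0:y1,x0:x1]
    im=cv2.resize(im,None,fx=s,fy=s,interpolation=cv2.INTER_CUBIC)
    im=cv2.convertScaleAbs(im,alpha=1.5)
    for k in range(x0//10*10+10,x1,10):
        cv2.putText(im,str(k),(int((k-x0+.5)*s)-10,9),0,.33,(0,0,255)); cv2.line(im,(int((k-x0+.5)*s),10),(int((k-x0+.5)*s),16),(0,0,255))
    for k in range(y0//10*10+10,y1,10):
        cv2.putText(im,str(k),(0,int((k-y0+.5)*s)+3),0,.33,(0,0,255)); cv2.line(im,(22,int((k-y0+.5)*s)),(28,int((k-y0+.5)*s)),(0,0,255))
    cv2.imwrite(out,im)
crop("top",250,160,380,222,6,"pics/t1.png")
crop("scene",255,155,395,273,5,"pics/s1.png")
E
```

```text
(no output)
```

View pics/t1.png

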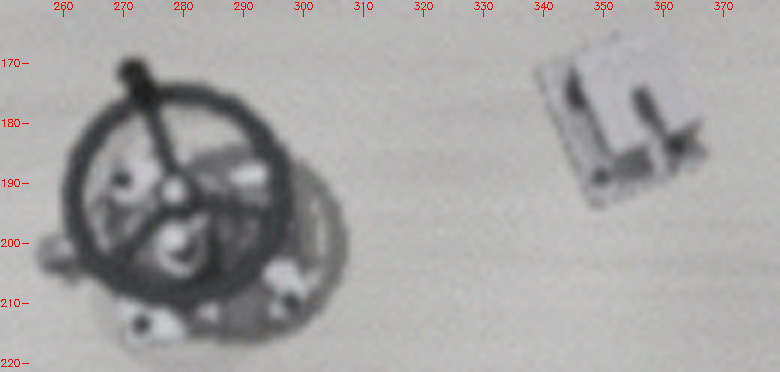

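View pics/s1.png

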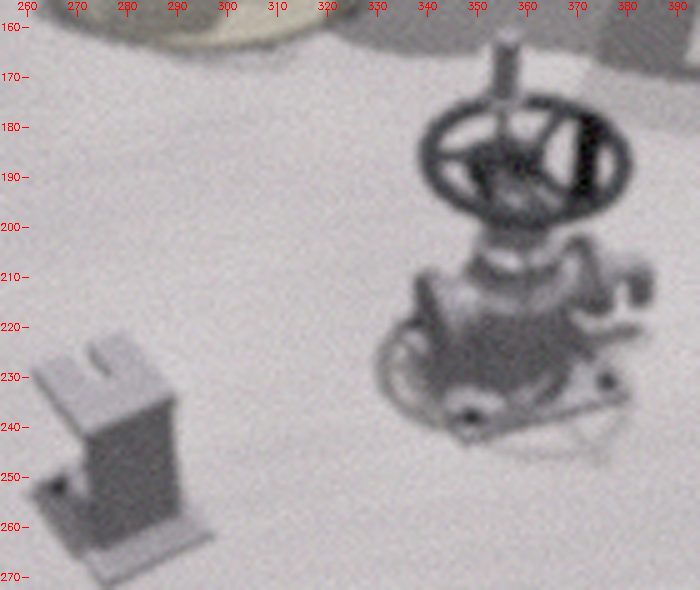

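The handle's top is near top-view (271.5,171) and scene (372,178). The pin's top is near top-view (280,199) and scene (356.5,163). In the scene the rest plate's corners are (261,229), (281,221), (289,234) and (272,242), and its notch runs (272,224)→(277,230).

```bash
cat >h.py <<'E'
import numpy as np,cv2
from cell import arm
def cam(n):
    d=arm.get_image(n); V=np.array(d["view"]); K=np.array([[d["fx"],0,d["cx"]],[0,d["fy"],d["cy"]],[0,0,1]])
    return dict(im=d["frame"],K=K,D=np.array(d["dist_coeffs"]),R=np.diag([1,-1,-1])@V[:3,:3],t=np.diag([1,-1,-1])@V[:3,3])
def rays(c,px):
    u=cv2.undistortPoints(np.array(px,float).reshape(-1,1,2),c["K"],c["D"]).reshape(-1,2)
    d=np.c_[u,np.ones(len(u))]@c["R"]; return -c["R"].T@c["t"],d/np.linalg.norm(d,axis=1)[:,None]
def plane(c,px,z):
    o,d=rays(c,px); return o+d*((z-o[2])/d[:,2])[:,None]
def tri(c1,p1,c2,p2):
    A=np.zeros((3,3));b=np.zeros(3);L=[]
    for c,p in((c1,p1),(c2,p2)):
        o,d=rays(c,[p]);M=np.eye(3)-np.outer(d[0],d[0]);A+=M;b+=M@o;L.append((M,o))
    x=np.linalg.solve(A,b);return x,max(np.linalg.norm(M@(x-o)) for M,o in L)
def proj(c,X):
    return cv2.projectPoints(np.array(X,float).reshape(-1,1,3),cv2.Rodrigues(c["R"])[0],c["t"],c["K"],c["D"])[0].reshape(-1,2)
def circ(P):
    s=np.linalg.lstsq(np.c_[2*P[:,:2],np.ones(len(P))],(P[:,:2]**2).sum(1),rcond=None)[0]
    return s[:2],np.sqrt(s[2]+s[:2]@s[:2])
E
python3 - <<'E'
from h import *
np.set_printoptions(precision=4,suppress=True)
S,T=cam("scene"),cam("top")
for n,c,g,(x0,y0,x1,y1) in(("T",T,(279,191),(255,170,300,212)),("S",S,(358,187),(335,170,385,204))):
    g_=cv2.cvtColor(c["im"],cv2.COLOR_RGB2GRAY).astype(float)
    # dark rim centreline: radial minimum (weighted) per angle around guess
    pts=[]
    for a in np.radians(np.arange(0,360,5)):
        # ray in world plane z=.16 from guess centre
        c0=plane(c,[g],.16)[0]
        r=np.arange(.044,.067,.0005); X=np.c_[c0[0]+r*np.cos(a),c0[1]+r*np.sin(a),r*0+.16]
        p=proj(c,X).astype(np.float32)
        v=cv2.remap(g_.astype(np.float32),p[:,0].reshape(1,-1),p[:,1].reshape(1,-1),cv2.INTER_CUBIC)[0]
        w=np.clip(v.max()-10-v,0,None)**2; pts.append(p[v.argmin()])
    pts=np.array(pts)
    for z in(.15,.155,.16,.165,.17):
        P=plane(c,pts,z); k=np.ones(len(P),bool)
        for _ in range(4):
            m,R=circ(P[k]); e=abs(np.linalg.norm(P[:,:2]-m,axis=1)-R); k=e<.003
        print(n,z,m,R,k.sum())
print("handle top",*tri(T,(271.5,171),S,(372,178)))
print("pin top",*tri(T,(280,198.5),S,(356.5,163)))
co=plane(S,[(261,229),(281,221),(289,234),(272,242),(272,224),(277,230)],.1); print(co); print(proj(T,co))
print("edges",[np.linalg.norm(co[i]-co[(i+1)%4]) for i in range(4)])
E
```

```text
T 0.15 [0.5114 0.1114] 0.054505397860703984 55
T 0.155 [0.5105 0.1109] 0.05427103708829 56
T 0.16 [0.5096 0.1103] 0.054036676315879766 56
T 0.165 [0.5087 0.1098] 0.05380231554346866 56
T 0.17 [0.5081 0.1092] 0.053538251919846826 58
S 0.15 [0.4967 0.1155] 0.0549909919229816 49
S 0.155 [0.5029 0.1134] 0.05455342187510808 49
S 0.16 [0.5092 0.1113] 0.054115851827236494 49
S 0.165 [0.5155 0.1092] 0.05367828177936844 49
S 0.17 [0.5218 0.1071] 0.053240711731495666 49
handle top [0.5619 0.1269 0.2241] 0.0010790554552280076
pin top [0.4799 0.1044 0.2195] 0.002599251246108227
[[ 0.5654 -0.1741  0.1   ]
 [ 0.5442 -0.1178  0.1   ]
 [ 0.5987 -0.1024  0.1   ]
 [ 0.6193 -0.1492  0.1   ]
 [ 0.5515 -0.1433  0.1   ]
 [ 0.5775 -0.1322  0.1   ]]
[[367.0077 178.2629]
 [350.2173 184.5893]
 [345.3225 168.623 ]
 [359.183  162.5638]
 [357.8334 182.4053]
 [354.3335 174.7749]]
edges [np.float64(0.06017077326695223), np.float64(0.05659872612353256), np.float64(0.05117209665632635), np.float64(0.059366996175034)]
```

Axis is (0.5095, 0.1105, 0.16), agreeing in both views, with the radius right. The handle top and pin top heights also match (224/222 and 219.5/222 mm). The implied start q is about 3.7, inside the expected range. Next I'll refine the rest with a closer crop.

```bash
python3 - <<'E'
from h import *
out=[]
for n,x0,y0,w,h in(("top",336,158,36,40),("scene",256,214,36,40)):
    im=cv2.imread(f"pics/{n}0.png")[y0:y0+h,x0:x0+w]; s=11
    im=cv2.resize(im,None,fx=s,fy=s,interpolation=cv2.INTER_CUBIC); im=cv2.normalize(im,None,0,255,cv2.NORM_MINMAX)
    for k in range(0,w,4): cv2.putText(im,str(x0+k),(int((k+.5)*s)-10,9),0,.33,(0,0,255)); cv2.line(im,(int((k+.5)*s),10),(int((k+.5)*s),16),(0,0,255))
    for k in range(0,h,4): cv2.putText(im,str(y0+k),(0,int((k+.5)*s)+3),0,.33,(0,0,255)); cv2.line(im,(22,int((k+.5)*s)),(28,int((k+.5)*s)),(0,0,255))
    out.append(im)
cv2.imwrite("pics/r1.png",np.hstack(out))
E
```

```text
(no output)
```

View pics/r1.png

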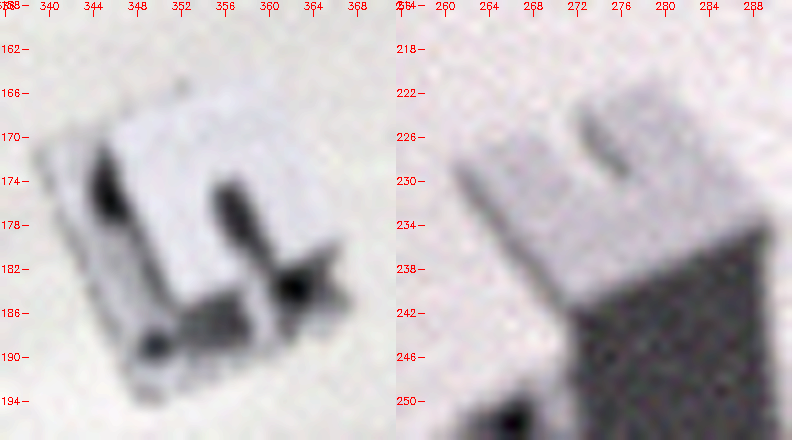

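Top view shows plate corners at (345,170), (351.5,185.5), (366.5,179.5) and (361,164), with the notch running from mouth (359,183) to end (355.5,174). Scene corners are (289,233.5), (280,220), (260.5,228.5) and (271.5,242). I'll triangulate these.

```bash
python3 - <<'E'
from h import *
np.set_printoptions(precision=4,suppress=True)
S,T=cam("scene"),cam("top")
t=[(345,169.5),(351.5,185.5),(366.5,179.5),(360.5,164)]; s=[(289,233.5),(280,220),(260.5,228.5),(271.5,242)]
X=[]
for a,b in zip(t,s): x,e=tri(T,a,S,b); print("corner",x,e); X.append(x)
for c,p,m,n in((T,t,(359,183.2),(355.5,173.8)),(S,s,(271.3,224.5),(276,229.8))):
    P=plane(c,p,.1); print("edges",[round(np.linalg.norm(P[i]-P[(i+1)%4]),4) for i in range(4)])
    ax=((P[0]+P[3])-(P[1]+P[2]))[:2]; yaw=np.arctan2(ax[1],ax[0]); u=ax/np.linalg.norm(ax)
    N=plane(c,[m,n],.1)[:,:2]; mid=(P[1]+P[2])[:2]/2
    print("yaw",np.degrees(yaw),"mid edge",mid,"seat",mid+.0205*u,"notch px",N,"centre",P.mean(0),"seat from end",N[1]-.0095*u)
E
```

```text
corner [ 0.5959 -0.1018  0.099 ] 0.0003811109342145779
corner [ 0.5409 -0.1211  0.1013] 0.0008794038317777677
corner [ 0.5616 -0.174   0.0982] 0.0014171014016122606
corner [ 0.6154 -0.1522  0.0965] 0.0017134152360717136
edges [np.float64(0.0584), np.float64(0.0542), np.float64(0.0563), np.float64(0.0555)]
yaw 20.157630903088922 mid edge [ 0.5512 -0.1472] seat [ 0.5704 -0.1401] notch px [[ 0.5488 -0.1471]
 [ 0.5808 -0.1361]] centre [ 0.5781 -0.1373  0.1   ] seat from end [ 0.5719 -0.1394]
edges [np.float64(0.0599), np.float64(0.0601), np.float64(0.0611), np.float64(0.0532)]
yaw 20.71649222556416 mid edge [ 0.5514 -0.1477] seat [ 0.5706 -0.1405] notch px [[ 0.5531 -0.1453]
 [ 0.5762 -0.1347]] centre [ 0.5797 -0.1371  0.1   ] seat from end [ 0.5673 -0.1381]
```

The seat is about (0.571, -0.140) at z 0.099, with rest yaw 20.5°. The edges measure 54–60 mm against the nominal 56. Next I'll refine the pin and handle centrelines with intensity centroids.

```bash
python3 - <<'E'
from h import *
np.set_printoptions(precision=4,suppress=True)
S,T=cam("scene"),cam("top")
gs=cv2.cvtColor(S["im"],cv2.COLOR_RGB2GRAY).astype(float); gt=cv2.cvtColor(T["im"],cv2.COLOR_RGB2GRAY).astype(float)
pc=[]
for r in range(164,173):
    v=gs[r,349:364]; w=np.clip(np.median(v[[0,1,2,-3,-2,-1]])-8-v,0,None); pc.append((349+(w*np.arange(15)).sum()/w.sum(),r))
pc=np.array(pc);print(pc[:,0])
print(gt[193:206,273:288].astype(int))
print(gt[167:178,266:277].astype(int))
E
```

```text
[355.4286 355.1963 355.5912 355.7581 355.6557 355.6375 355.4751 355.3951
 355.1706]
[[ 92  89  83  65  76  92  93  70  50  40  41  44  43  46  50]
 [ 77  82  78  60  50  54  55  48  41  36  42  41  42  45  44]
 [ 80  74  61  46  41  43  43  36  39  52  59  58  46  45  48]
 [ 77  61  47  43  49  61  60  53  61  83  87  70  50  53  58]
 [ 65  47  43  55  80  97  95  86  90  98  90  63  49  55  64]
 [ 53  45  52  78 108 123 119 109  95  83  72  53  45  56  67]
 [ 46  52  72  97 123 128 128 114  85  69  68  52  41  51  65]
 [ 46  60  80 100 121 128 126 106  68  57  65  47  38  42  55]
 [ 59  70  82 104 110 106  97  76  51  55  63  50  37  37  45]
 [ 68  74  82 103 104  83  64  48  44  57  61  48  35  35  49]
 [ 64  69  75  92 109  98  78  64  59  65  58  41  35  36  51]
 [ 54  57  66  76  95 104 103  91  81  66  47  34  30  35  45]
 [ 47  50  57  59  67  79  91  88  77  53  35  34  36  32  42]]
[[120 120 119 119 119 119 119 120 120 117 120]
 [119 119 120 121 117 115 116 117 121 121 120]
 [124 121 120 119 102  93  89  96 109 119 122]
 [121 120 120 103  73  51  46  60  90 113 122]
 [121 122 117  89  52  31  29  36  64 104 121]
 [124 122 115  84  50  31  31  31  48  88 114]
 [121 122 120  98  66  42  30  29  30  58  91]
 [122 122 121 114  90  53  29  24  22  36  50]
 [122 120 118 118  97  54  26  25  19  21  33]
 [119 117 106  95  74  46  30  24  24  24  30]
 [113 100  81  63  52  43  33  29  26  27  41]]
```

```bash
python3 - <<'E'
from h import *
np.set_printoptions(precision=4,suppress=True)
S,T=cam("scene"),cam("top")
for s in((355.5,162.5),(355.5,163.5)): print(tri(T,(278.4,199),S,s))
print("top only",plane(T,[(278.4,199),(271.6,171.3)],.222)); print("scene",plane(S,[(355.5,163)],.222))
print("bystanders",plane(T,[(203,178),(205,222)],0))
A=np.array([.5094,.1107])
for yaw in(.1,.15,.2,.25): print(yaw,A-.032*np.array([np.cos(yaw),np.sin(yaw)]))
o=arm.get_obs(); R=cv2.Rodrigues(np.array(o["tcp_rot"],float))[0]; print(R)
E
```

```text
(array([0.4776, 0.1057, 0.2199]), np.float64(0.0008395063492513485))
(array([0.478 , 0.1059, 0.2169]), np.float64(0.0009806633905555882))
top only [[0.4774 0.1063 0.222 ]
 [0.5618 0.1279 0.222 ]]
scene [[0.483  0.1033 0.222 ]]
bystanders [[0.5904 0.4043 0.    ]
 [0.4313 0.3897 0.    ]]
0.1 [0.4776 0.1075]
0.15 [0.4778 0.1059]
0.2 [0.478  0.1043]
0.25 [0.4784 0.1028]
[[-0.9124  0.4094 -0.    ]
 [ 0.4094  0.9124 -0.0001]
 [-0.     -0.0001 -1.    ]]
```

send_rows:
  rows: "1 0 0 -0.45 -0.8; 1 0 0 -0.45 -0.8; 1 0 0 -0.45 -0.82; 1 -0.3 -0.6 0 0; 1 -0.4 -1 0 0; 1 -0.5 -1 0 0; 1 -0.5 -1 0 0; 1 -0.5 -1 0 0; 1 -0.5 -1 0 0; 1 -0.5 -1 0 0"
  force: 60

```text
t: 1.75
eef_pos: [0.3522, 0.3701, 0.2712]
tcp_rot: [-0.005, -3.141, 0.001]
wrist_force: [0.9, 0.6, 1.1]
opening: 1.002
gripper_force: 0.0
```

send_rows:
  rows: "1 -0.5 -1 0 0; 1 -0.5 -1 0 0; 1 -0.5 -1 0 0; 0.8 -0.5 -1 0 0; 0.6 -0.5 -1 0 0; 0.6 -0.5 -1 0 0; 0.6 -0.4 -1 0 0; 0.6 -0.4 -0.9 0 0; 0.6 -0.4 -0.9 0 0; 0.6 0 0 0 0"

```text
t: 3.0
eef_pos: [0.478, 0.1062, 0.2712]
tcp_rot: [-0.008, -3.141, 0.001]
wrist_force: [-1.3, 0.4, -0.2]
opening: 0.603
gripper_force: 0.0
```

send_rows:
  rows: "0.6 0 0 0.7 0; 0.6 0 0 0.8 0; 0.6 0 0 0.8 0; 0.6 0 0 0.45 0; 0.6 0 0 0 0; 0 0 0 0 0; 0 0 0 0 0; 0 0 0 0 0; 0 0 0 0 0; 0 0 0 0 0"
  force: 60

```text
t: 4.25
eef_pos: [0.4786, 0.1081, 0.19]
tcp_rot: [-0.001, 3.14, -0.001]
wrist_force: [-0.9, -2.5, 6.5]
opening: 0.17
gripper_force: 58.5
```

send_rows:
  rows: "0 0 0.05 -0.2 0; 0 0 0 -0.5 0; 0 0 0 -0.6 0; 0 0 0 -0.7 0; 0 0 0 -0.3 0; 0 0 0 0 0"

```text
t: 5.0
eef_pos: [0.4783, 0.11, 0.2586]
tcp_rot: [-0.001, 3.141, 0.0]
wrist_force: [-0.8, -0.8, -0.6]
opening: 0.168
gripper_force: 58.8
```

```bash
python3 - <<'E'
from h import *
S,T=cam("scene"),cam("top")
a=cv2.resize(S["im"][120:250,310:410],None,fx=4,fy=4,interpolation=2); b=cv2.resize(T["im"][150:280,230:330],None,fx=4,fy=4,interpolation=2)
cv2.imwrite("pics/lift.png",cv2.convertScaleAbs(np.hstack([a,b])[...,::-1],alpha=1.5))
E
```

```text
(no output)
```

View pics/lift.png

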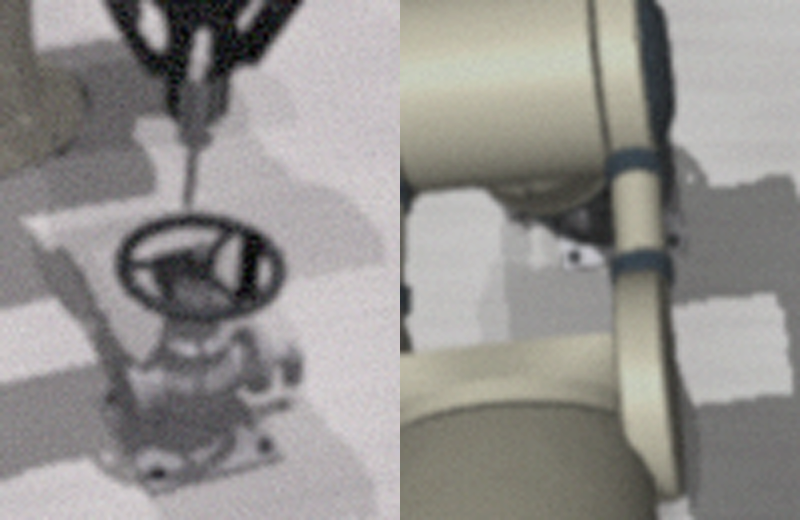

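The pin is out of its bore, with its tip near scene (357,171) and its flange near (358.5,154). The top view is blocked by the arm. I'll check how the pin sits in the hand against the TCP.

```bash
cat >>h.py <<'E'
def pinaxis(S,tcp,zt,x_off=0):
    "scene: dark-column centroid of the shank per row, vs predicted axis under the TCP"
    g=cv2.cvtColor(S["im"],cv2.COLOR_RGB2GRAY).astype(float)
    out=[]
    for z in np.arange(zt+.008,zt+.05,.006):
        u,v=proj(S,[[tcp[0],tcp[1],z]])[0]; r=int(round(v)); c=int(round(u)); L=g[r,c-6:c+7]
        w=np.clip(np.median(L)-8-L,0,None); out.append((z,u,v,c-6+(w*np.arange(13)).sum()/max(w.sum(),1e-9)))
    return np.array(out)
E
python3 - <<'E'
from h import *
np.set_printoptions(precision=4,suppress=True)
S=cam("scene"); o=arm.get_obs(); p=o["eef_pos"]; print(p)
print(pinaxis(S,p,p[2]-.068))
print(proj(S,[[p[0],p[1],p[2]-.068],[p[0],p[1],p[2]-.012]]))
E
```

```text
[0.4778 0.1098 0.2576]
[[  0.1976 356.7783 168.9913 356.433 ]
 [  0.2036 356.9031 167.2214 356.7045]
 [  0.2096 357.0287 165.4385 357.1154]
 [  0.2156 357.1551 163.6426 357.2202]
 [  0.2216 357.2824 161.8334 357.2991]
 [  0.2276 357.4105 160.0108 357.4492]
 [  0.2336 357.5395 158.1747 357.6179]]
[[356.6132 171.3312]
 [357.8    154.4615]]
```

send_rows:
  rows: "0 -0.2 -0.5 0 0; 0 -0.35 -1 0 0; 0 -0.4 -1 0 0; 0 -0.4 -1 0 0; 0 -0.4 -1 0 0; 0 -0.4 -1 0 0; 0 -0.4 -1 0 0; 0 -0.35 -1 0 0; 0 -0.2 -0.83 0 0; 0 0 0 0 0"

```text
t: 6.4
eef_pos: [0.5714, -0.1421, 0.2578]
tcp_rot: [-0.002, -3.141, 0.0]
wrist_force: [-0.6, 0.4, -1.1]
opening: 0.173
gripper_force: 58.8
```

send_rows:
  rows: "0 0 0 0.9 0; 0 0 0 0.9 0; 0 0 0 0.5 0; 0 0 0 0 0; 0 0 0 0 0"

```text
t: 7.02
eef_pos: [0.5718, -0.14, 0.1902]
tcp_rot: [-0.001, 3.14, -0.001]
wrist_force: [0.8, -0.3, -0.5]
opening: 0.166
gripper_force: 58.8
```

```bash
python3 - <<'E'
from h import *
np.set_printoptions(precision=4,suppress=True)
S=cam("scene");T=cam("top"); o=arm.get_obs(); p=o["eef_pos"]; print(p,o["tcp_rot"])
print(pinaxis(S,p,p[2]-.068))
print("tip,flange, seat",proj(S,[[p[0],p[1],p[2]-.068],[p[0],p[1],p[2]-.012],[p[0],p[1],.1]]))
a=cv2.resize(S["im"][185:255,250:305],None,fx=7,fy=7,interpolation=2); b=cv2.resize(T["im"][150:220,320:375],None,fx=7,fy=7,interpolation=2)
cv2.imwrite("pics/over.png",cv2.convertScaleAbs(np.hstack([a,b])[...,::-1],alpha=1.5))
E
```

```text
[ 0.5718 -0.1401  0.1903] [-0.0011  3.1401 -0.0008]
[[  0.1303 272.8643 220.6438 272.8889]
 [  0.1363 272.6663 218.96   272.7778]
 [  0.1423 272.4668 217.2627 272.5556]
 [  0.1483 272.2658 215.5517 272.0645]
 [  0.1543 272.0633 213.8269 272.3226]
 [  0.1603 271.8592 212.0883 271.8846]
 [  0.1663 271.6536 210.3354 271.3889]
 [  0.1723 271.4464 208.5684 265.    ]]
tip,flange, seat [[273.126  222.8682]
 [271.2376 206.7869]
 [273.8411 228.9391]]
```

View pics/over.png

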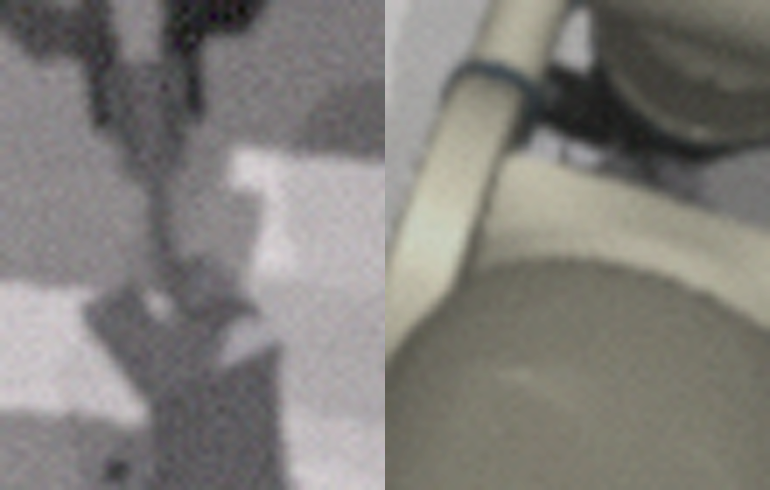

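The pin stands upright above the notch, with its tip at scene (273,223). Before lowering, I'll check the notch's lateral position with intensity profiles across it in the first pictures.

```bash
python3 - <<'E'
from h import *
np.set_printoptions(precision=4,suppress=True,linewidth=200)
a=np.radians(20.5);u=np.array([np.cos(a),np.sin(a)]);n=np.array([-u[1],u[0]]);s0=np.array([.5718,-.1401])
l=np.arange(-.036,.0361,.002); print("lat mm",(l*1000).astype(int))
for nm in("scene","top"):
    c=cam(nm); g=cv2.imread(f"pics/{nm}0.png",0).astype(np.float32)
    for f in(-.026,-.016,-.012,-.008,-.004,0,.004,.008,.012,.02):
        X=np.c_[s0+f*u+l[:,None]*n,l*0+.1]; p=proj(c,X).astype(np.float32)
        print(nm,int(f*1000),cv2.remap(g,p[:,0].reshape(1,-1),p[:,1].reshape(1,-1),cv2.INTER_CUBIC)[0].astype(int))
E
```

```text
lat mm [-36 -33 -31 -29 -27 -25 -23 -21 -19 -17 -15 -13 -11  -9  -7  -5  -3  -1   0   2   4   6   8  10  12  14  16  18  20  22  24  26  28  30  32  34  36]
scene -26 [131 129 126 127 127 126 128 127 123 125 126 125 129 129 127 126 126 128 129 128 131 128 125 125 127 127 124 126 129 132 132 131 129 132 134 133 133]
scene -16 [127 128 117 103 100 108 116 117 115 114 117 116 115 115 116 124 130 131 122 113 100  99 108 114 114 115 115 113 111 113 117 121 126 129 133 132 131]
scene -12 [124 120 110  95  93 105 113 117 115 110 113 115 114 113 115 124 128 127 120 100  91  98 108 116 115 114 115 118 118 117 116 119 125 132 135 133 133]
scene -8 [128 121 108  93  94 104 113 117 114 111 112 116 116 116 118 123 126 124 113  96  93  98 106 116 116 114 112 113 115 113 114 117 123 131 135 132 133]
scene -4 [129 119 105  92  93 104 113 116 114 112 113 114 115 116 118 124 127 124 114  99  93  99 105 110 112 116 115 112 112 114 117 115 120 127 129 133 135]
scene 0 [128 121 113  98  93 101 109 114 114 114 114 112 111 111 114 122 128 126 118 103  92  92 105 112 113 117 118 116 112 113 120 119 123 128 
[... 1516 characters left out ...]
1  54  70  91 108 118 120 119 119 120 119 120 118 107  92  81  81  89  97]
top 4 [122 123 120 120 121 121 120 116 115 117 119 118 118 118 112  99  81  65  56  63  77  98 114 121 121 119 118 120 121 121 117 109  92  78  78  86  92]
top 8 [118 122 123 120 119 119 120 120 118 118 119 119 119 118 116 107  97  91  89  91 102 114 122 121 121 120 119 120 122 122 120 111  95  75  64  66  74]
top 12 [118 118 120 121 120 119 118 119 118 118 119 120 119 118 119 118 118 117 114 114 118 121 121 121 121 121 121 120 121 122 119 113  93  69  50  45  50]
top 20 [120 119 119 119 118 118 118 117 116 115 115 116 116 117 118 117 117 118 118 118 118 118 117 118 120 121 120 119 120 120 117 115  98  75  52  45  51]
```

Both views put the notch centre within 0.5–0.8 mm of the pin. I'll lower it with a tiny correction.

send_rows:
  rows: "0 0.02 0.015 0.3 0; 0 0 0 0.3 0; 0 0 0 0.3 0; 0 0 0 0.3 0; 0 0 0 0.3 0; 0 0 0 0 0"

```text
t: 7.98
eef_pos: [0.5703, -0.1394, 0.1435]
tcp_rot: [0.001, -3.14, -0.001]
wrist_force: [-0.4, -0.0, -1.1]
opening: 0.173
gripper_force: 58.8
```

send_rows:
  rows: "0 0 0 0.35 0; 0 0 0 0.35 0; 0 0 0 0.2 0; 0 0 0 0.1 0; 0 0 0 0.04 0; 0 0 0 0 0; 0 0 0 0 0"

```text
t: 8.85
eef_pos: [0.5708, -0.1396, 0.1133]
tcp_rot: [-0.001, 3.141, -0.0]
wrist_force: [0.0, 0.2, -1.1]
opening: 0.174
gripper_force: 58.9
```

send_rows:
  rows: "0 0 0 0.03 0; 0 0 0 0.03 0; 0 0 0 0 0; 0 0 0 0 0"

```text
t: 9.35
eef_pos: [0.5709, -0.1397, 0.1127]
tcp_rot: [-0.001, 3.14, -0.001]
wrist_force: [-7.3, 1.6, 22.2]
opening: 0.168
gripper_force: 61.6
```

send_rows:
  rows: "0 0 0 -0.03 0; 0.3 0 0 0 0; 0.5 0 0 0 0; 0.6 0 0 0 0; 0.6 0 0 -0.5 0; 0.6 0 0 -0.8 0; 0.6 0 0 -1 0; 0.6 0 0 -1 0; 0.6 0 0 -1 0; 0.6 0 0 -0.8 0"

```text
t: 10.6
eef_pos: [0.5708, -0.1396, 0.2676]
tcp_rot: [-0.001, 3.14, -0.001]
wrist_force: [0.7, 0.3, -0.6]
opening: 0.605
gripper_force: 0.0
```

send_rows:
  rows: "0.6 0.3 0.6 0 0; 0.6 0.2 0.9 0 0; 0.6 0.2 1 0 0; 0.6 0.2 1 0 0; 0.6 0.2 1 0 0; 0.6 0 1 0 0; 0.6 0 0 0 0"

```text
t: 11.48
eef_pos: [0.5364, 0.0276, 0.265]
tcp_rot: [0.005, -3.141, -0.001]
wrist_force: [-0.1, -1.4, 0.8]
opening: 0.599
gripper_force: 0.0
```

```bash
python3 - <<'E'
from h import *
np.set_printoptions(precision=4,suppress=True)
S=cam("scene");T=cam("top")
print("flange px",proj(S,[[.571,-.14,.1],[.571,-.14,.144]]),proj(T,[[.571,-.14,.144]]))
a=cv2.resize(S["im"][185:275,240:310],None,fx=5.5,fy=5.5,interpolation=2); b=cv2.resize(T["im"][135:225,290:360+20],None,fx=4.4,fy=5.5,interpolation=2)
cv2.imwrite("pics/parked.png",cv2.convertScaleAbs(np.hstack([a,b])[...,::-1],alpha=1.6))
E
```

```text
flange px [[273.8575 228.7297]
 [272.4271 216.5639]] [[358.069  173.7276]]
```

View pics/parked.png

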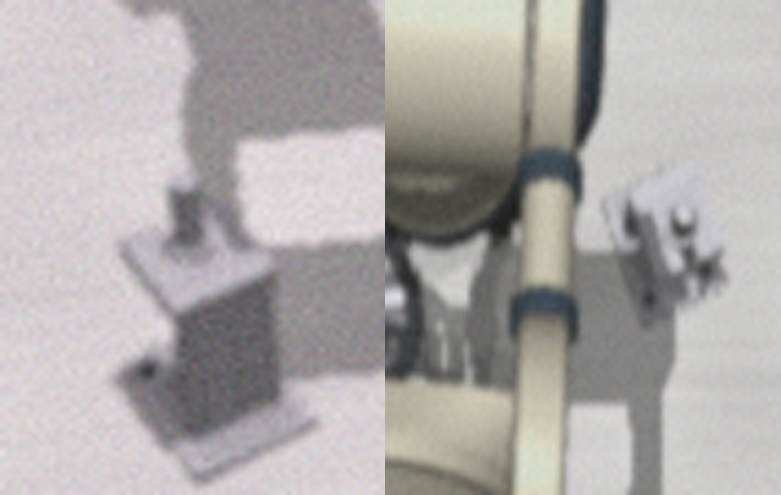

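The pin hangs upright in the notch, flange on the plate (scene top (273,219)), and is let go. Next is the handle.

send_rows:
  rows: "0.6 -0.25 0.6 0 0; 0.6 -0.25 0.95 0 0; 0.6 -0.25 0.95 0 0; 0.6 -0.1 0.65 0 0; 0.6 0 0.15 0 0; 0.6 0 0 0 0; 0.6 0 0 0 0"

```text
t: 12.45
eef_pos: [0.5629, 0.1237, 0.2652]
tcp_rot: [-0.0, -3.142, 0.0]
wrist_force: [0.6, -0.8, 0.8]
opening: 0.597
gripper_force: 0.0
```

send_rows:
  rows: "0.6 0.03 0.14 0.5 0; 0.6 0 0 0.7 0; 0.6 0 0 0.8 0; 0.6 0 0 0.6 0; 0.6 0 0 0 0; 0 0 0 0 0; 0 0 0 0 0; 0 0 0 0 0; 0 0 0 0 0; 0 0 0 0 0"
  force: 60

```text
t: 13.7
eef_pos: [0.5625, 0.1286, 0.188]
tcp_rot: [-0.001, 3.14, 0.0]
wrist_force: [-1.8, -0.3, 6.9]
opening: 0.174
gripper_force: 58.4
```

```bash
cat >gen.py <<'E'
import sys,numpy as np
# gen.py x0 y0 th1 th2 ... : rows (tool dx=-X, dy=+Y, 30 mm) along the circle from x0,y0
p=np.array([float(sys.argv[1]),float(sys.argv[2])]);c=np.array([.5095,.1107])
print(np.degrees(np.arctan2(*(p-c)[::-1])),np.linalg.norm(p-c))
for i,t in enumerate(sys.argv[3:]):
    a=np.radians(float(t));q=c+.055*np.array([np.cos(a),np.sin(a)]);d=np.round((q-p)/.03*[-1,1],2)
    p=p+d*.03*[-1,1]; print(f"0 {d[0]:g} {d[1]:g} 0 0;",end=" ")
print("end",p)
E
python3 gen.py .5625 .1286 10 -4 -22 -40 -58 -76 -94 -112 -130 -145
```

```text
18.661669209168988 0.05594112977050074
0 -0.04 -0.28 0 0; 0 -0.02 -0.44 0 0; 0 0.13 -0.56 0 0; 0 0.29 -0.5 0 0; 0 0.44 -0.37 0 0; 0 0.52 -0.23 0 0; 0 0.57 -0.05 0 0; 0 0.56 0.13 0 0; 0 0.5 0.3 0 0; 0 0.32 0.35 0 0; end [0.4644 0.0791]
```

send_rows:
  rows: "0 -0.04 -0.28 0 0; 0 -0.02 -0.44 0 0; 0 0.13 -0.56 0 0; 0 0.29 -0.5 0 0"

```text
t: 14.2
eef_pos: [0.5519, 0.0746, 0.1879]
tcp_rot: [-0.001, 3.14, 0.001]
wrist_force: [-5.8, 8.4, 13.1]
opening: 0.173
gripper_force: 59.3
```

send_rows:
  rows: "0 0.44 -0.37 0 0; 0 0.52 -0.23 0 0; 0 0.57 -0.05 0 0; 0 0.56 0.13 0 0; 0 0.5 0.3 0 0; 0 0.32 0.35 0 0"

```text
t: 14.95
eef_pos: [0.465, 0.0793, 0.188]
tcp_rot: [-0.0, 3.138, 0.001]
wrist_force: [10.6, 4.4, 0.7]
opening: 0.165
gripper_force: 59.6
```

```bash
python3 gen.py .4644 .0791 -155 -165 -175 -182 -187 -192 -195 -198 -201 -204 -207
```

```text
-144.98240894051793 0.055068775181585414
0 0.16 0.28 0 0; 0 0.11 0.3 0 0; 0 0.05 0.31 0 0; 0 0.01 0.23 0 0; 0 -0.01 0.16 0 0; 0 -0.03 0.15 0 0; 0 -0.02 0.1 0 0; 0 -0.03 0.09 0 0; 0 -0.03 0.09 0 0; 0 -0.04 0.09 0 0; 0 -0.04 0.09 0 0; end [0.4605 0.1358]
```

send_rows:
  rows: "0 0.16 0.28 0 0; 0 0.11 0.3 0 0; 0 0.05 0.31 0 0; 0 0.01 0.23 0 0; 0 -0.01 0.16 0 0; 0 -0.03 0.15 0 0; 0 -0.02 0.1 0 0"

```text
t: 15.82
eef_pos: [0.4569, 0.1248, 0.1879]
tcp_rot: [-0.001, 3.139, -0.0]
wrist_force: [1.9, -3.1, 8.7]
opening: 0.172
gripper_force: 60.0
```

send_rows:
  rows: "0 -0.03 0.09 0 0; 0 -0.03 0.09 0 0; 0 0 0 0 0"

```text
t: 16.2
eef_pos: [0.4588, 0.1302, 0.188]
tcp_rot: [-0.001, 3.139, 0.0]
wrist_force: [2.2, 0.5, 9.2]
opening: 0.17
gripper_force: 60.1
```

send_rows:
  rows: "0 -0.04 0.09 0 0; 0 0 0 0 0"

```text
t: 16.45
eef_pos: [0.459, 0.1313, 0.1879]
tcp_rot: [-0.002, 3.141, -0.005]
wrist_force: [-2.1, -17.7, 15.7]
opening: 0.164
gripper_force: 61.4
```

send_rows:
  rows: "0 -0.04 0.09 0 0; 0 0 0 0 0"

```text
t: 16.7
eef_pos: [0.4592, 0.1319, 0.1878]
tcp_rot: [0.002, -3.14, 0.011]
wrist_force: [-7.2, -40.3, 23.6]
opening: 0.172
gripper_force: 63.2
```

Hard stop found: force built up to 40 N at TCP (.459,.131), handle direction about 158° (158° predicted). Now I'll open by two turns, back to this same point.

```bash
sed -i 's/\.5095,\.1107/.5101,.1107/' gen.py; python3 gen.py .4605 .1358 158 164 174 $(seq 190 18 840) 850 858 864 868 871 | fold -s -w 230
```

```text
153.15838244552384 0.055589297531089536
0 0.05 -0.15 0 0; 0 0.06 -0.18 0 0; 0 0.06 -0.32 0 0; 0 -0.02 -0.51 0 0; 0 -0.18 -0.54 0 0; 0 -0.35 -0.46 0 0; 0 -0.47 -0.32 0 0; 0 -0.55 -0.17 0 0; 0 -0.57 0.01 0 0; 0 -0.54 0.18 0 0; 0 -0.46 0.35 0 0; 0 -0.33 0.47 0 0; 0 -0.17 
0.55 0 0; 0 0.01 0.57 0 0; 0 0.19 0.54 0 0; 0 0.34 0.46 0 0; 0 0.47 0.33 0 0; 0 0.55 0.17 0 0; 0 0.58 -0.01 0 0; 0 0.54 -0.19 0 0; 0 0.46 -0.34 0 0; 0 0.32 -0.47 0 0; 0 0.17 -0.55 0 0; 0 -0.01 -0.58 0 0; 0 -0.18 -0.54 0 0; 0 
-0.35 -0.46 0 0; 0 -0.47 -0.32 0 0; 0 -0.55 -0.17 0 0; 0 -0.57 0.01 0 0; 0 -0.54 0.18 0 0; 0 -0.46 0.35 0 0; 0 -0.33 0.47 0 0; 0 -0.17 0.55 0 0; 0 0.01 0.57 0 0; 0 0.19 0.54 0 0; 0 0.34 0.46 0 0; 0 0.47 0.33 0 0; 0 0.55 0.17 0 0; 
0 0.58 -0.01 0 0; 0 0.54 -0.19 0 0; 0 0.32 -0.21 0 0; 0 0.18 -0.18 0 0; 0 0.12 -0.15 0 0; 0 0.07 -0.11 0 0; 0 0.05 -0.08 0 0; end [0.462  0.1373]
```

send_rows:
  rows: "0 0.05 -0.15 0 0; 0 0.06 -0.18 0 0; 0 0.06 -0.32 0 0; 0 -0.02 -0.51 0 0; 0 -0.18 -0.54 0 0; 0 -0.35 -0.46 0 0; 0 -0.47 -0.32 0 0; 0 -0.55 -0.17 0 0; 0 -0.57 0.01 0 0; 0 -0.54 0.18 0 0"

```text
t: 17.95
eef_pos: [0.5358, 0.0619, 0.1879]
tcp_rot: [0.0, 3.141, 0.001]
wrist_force: [-8.4, 9.6, 15.7]
opening: 0.17
gripper_force: 61.8
```

send_rows:
  rows: "0 -0.46 0.35 0 0; 0 -0.33 0.47 0 0; 0 -0.17 0.55 0 0; 0 0.01 0.57 0 0; 0 0.19 0.54 0 0; 0 0.34 0.46 0 0; 0 0.47 0.33 0 0; 0 0.55 0.17 0 0; 0 0.58 -0.01 0 0; 0 0.54 -0.19 0 0"

```text
t: 19.2
eef_pos: [0.4842, 0.1596, 0.188]
tcp_rot: [-0.001, 3.139, 0.002]
wrist_force: [5.1, -4.4, 7.3]
opening: 0.166
gripper_force: 60.9
```

send_rows:
  rows: "0 0.46 -0.34 0 0; 0 0.32 -0.47 0 0; 0 0.17 -0.55 0 0; 0 -0.01 -0.58 0 0; 0 -0.18 -0.54 0 0; 0 -0.35 -0.46 0 0; 0 -0.47 -0.32 0 0; 0 -0.55 -0.17 0 0; 0 -0.57 0.01 0 0; 0 -0.54 0.18 0 0"

```text
t: 20.45
eef_pos: [0.5357, 0.0618, 0.1879]
tcp_rot: [-0.0, -3.141, -0.001]
wrist_force: [-7.8, 8.7, 16.4]
opening: 0.171
gripper_force: 61.8
```

send_rows:
  rows: "0 -0.46 0.35 0 0; 0 -0.33 0.47 0 0; 0 -0.17 0.55 0 0; 0 0.01 0.57 0 0; 0 0.19 0.54 0 0; 0 0.34 0.46 0 0; 0 0.47 0.33 0 0; 0 0.55 0.17 0 0; 0 0.58 -0.01 0 0; 0 0.54 -0.19 0 0"

```text
t: 21.7
eef_pos: [0.4844, 0.1596, 0.188]
tcp_rot: [-0.001, 3.139, 0.002]
wrist_force: [5.8, -2.4, 5.9]
opening: 0.172
gripper_force: 60.8
```

send_rows:
  rows: "0 0.32 -0.21 0 0; 0 0.18 -0.18 0 0; 0 0.12 -0.15 0 0; 0 0.07 -0.11 0 0; 0 0.05 -0.08 0 0; 0 0 0 0 0; 0 0 0 0 0"

```text
t: 22.58
eef_pos: [0.462, 0.1372, 0.1879]
tcp_rot: [-0.001, 3.14, 0.001]
wrist_force: [-3.1, 1.8, 12.7]
opening: 0.167
gripper_force: 61.1
```

send_rows:
  rows: "0 0.05 -0.11 0 0; 0 0.05 -0.1 0 0; 0 0 0 0 0; 0 0 0 0 0; 0 0 0 0 0; 0 0 0 0 0"

```text
t: 23.32
eef_pos: [0.459, 0.1308, 0.1879]
tcp_rot: [-0.0, 3.14, 0.0]
wrist_force: [-1.7, 0.6, 10.9]
opening: 0.175
gripper_force: 61.2
```

```bash
python3 - <<'E'
from h import *
S=cam("scene");T=cam("top");o=arm.get_obs();print(o["eef_pos"],o["wrist_force"])
a=cv2.resize(S["im"][150:290,240:400],None,fx=4.5,fy=4.2,interpolation=2)
cv2.imwrite("pics/end.png",cv2.convertScaleAbs(a[...,::-1],alpha=1.6))
E
```

```text
[0.45907708 0.13086556 0.18790707] [-1.95426747  1.7140404  10.90223375]
```

View pics/end.png

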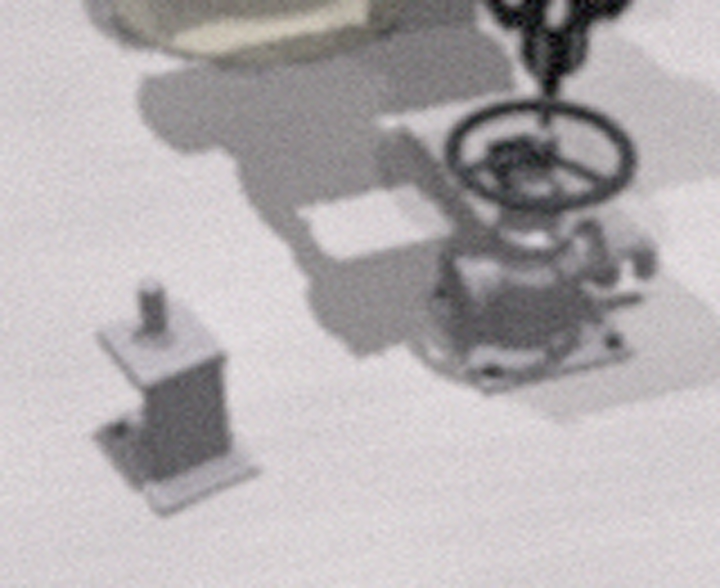

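The gripper holds the handle at crop (548,85), back at the stop's direction two turns on. The pin stands in the rest at crop (150,305). Handing in.

```bash
python3 -c "
from cell import arm
print(arm.sign_off())"
```

```text
the job is handed in; nothing more can be done
None
```

The job is handed in at about 23 s: the pin is parked upright in the rest, and the wheel was closed to its stop, then opened two full turns (to within about 1°, by arm position) with the handle still gripped.

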